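# Find where the measuring slide comes up tight, then back it off

## Robot

A 6-joint arm with a two-finger parallel gripper is mounted at the origin on the work surface. World frame = base frame: x ahead of the robot, y to its left, z up, the work surface at z = 0. Lengths are in m, angles in rad, forces in N, time in s.
With the tool pointing down it reaches from about 0.225 to 0.875 m from the base axis. Payload 3.4 kg.
Tool frame: the origin (TCP) lies at the very end of the fingers, on their centre line; the grasp point (between the pads) lies 19 mm behind it; z points along the fingers, y is the line along which they close (so a half turn about z gives the same grasp; the last joint's range is limited). The gripper opens to 85 mm and grips with 20 to 120 N. Pads are 22 mm wide; open, the fingers measure 114 mm over their backs; the gripper's body (76 mm by 85 mm) begins 54 mm behind the grasp point. The pads swing forward as they close: fully open they stand 13 mm farther back than shut.
Start: joints at [-1.269, 0.276, 1.505, -0, 1.361, -0.121], TCP at [0.236, -0.524, 0.231] pointing down, gripper open.
Joint ranges: [-2.89, 2.89], [-0.75, 2.08], [0.22, 2.7], [-1.18, 4.32], [0.11, 2.71], [-2.7, 2.7]. Speed limits (rad/s): [2.57, 2.57, 3.14, 3.14, 3.14, 3.14].

## Interface

Orientations are given as a unit quaternion [w, x, y, z].
In Python, from rig import readout, vision, manip gives the robot as it stands.
- The arm moves only by the shell command python3 -m handwheel 'ROWS' [FORCE]. ROWS is JSON, a list of rows, each a list of 3 entries, a list of its own where there are three numbers: the shift along the tool's x, y, z in mm, then the turn, a rotation vector about the tool's x, y, z in units of 6 degrees (1.0 is 6 degrees), then the closure, from -1 (fully open) to 1 (shut), so that 0 is half open. A call has 1 to 20 rows; each row shifts and turns the commanded pose from where the row before left it, along the tool's axes as they then stand; what a row does not reach is not made up. A row lasts 1/8 s, in which the tool goes at most 62.5 mm and 10.7 degrees, less where a joint would pass 70% of its speed; a pose out of reach is approached as far as the arm can. A call is refused whole if a number of a shift passes 62.5 or a number of a turn 1, either way. A call with a gripper value outside its range is refused whole. The fingers move at their own pace and stop on an object; FORCE is the grip in N (left out, the last holds). Time passes only in rows, so rows that do not move let the fingers close. It gives the time, the measured TCP pose, the force, the opening and the grip force at its end, in the units of the state.
- readout.get_state(): the state, without advancing time (a new reading comes with each control period).
- vision.get_image(name): name is "side" or "top"; returns the picture (400x640x3 uint8, blue, green, red); there is no depth.
- vision.camera_params(name): a dict with "intrinsics" (3x3 intrinsics, pixels), "rvec" (rotation vector, rad) and "tvec" (3), from world to camera coordinates, as OpenCV has them. Camera axes: x right, y down, z forward; pixel columns grow to the right and rows downward; lengths in m; the calibration is good to about 2 mm. A picture is of the moment at which its call begins. camera_params takes no time and is no camera call.
- manip.sign_off(): hands the job in; it is judged then, once.
The state is a dict: "clock": time; "qpos": joint angles; "qd": joint speeds; "effort": joint torques, N m; "position": TCP position; "ee_rot": TCP orientation; "contact_force": force on the tool from outside, world axes, zero at the start; "moment": the same for the moment, N m; "width": finger opening in m; "gripper_force": force on a finger pad.
Only numpy, scipy, OpenCV 4.12 (cv2) and the standard library are available. Lean on these libraries where they do the work, as an engineer would, in place of code of your own. Each camera call takes 0.05 s, during which the arm holds its last target. There are 200 camera calls.

## Task

On the bench slide that has the rail clamp, take the carriage by its black knob and run it along the rail until it comes up tight against the clamp, then back it off so that a gap of about 30 mm is left between carriage and clamp, and let go. Leave the carriage of the other slide, the one without a clamp, where it is.

Things in the scene. Friction and masses are not known exactly. Their poses are not given: they have to be found in the camera images.
- carriage: Carriage to move: steel saddle 90 mm long along the rail, 46 wide, top 50 above the table; in its middle an upright round black knob, diameter 24, up to 105 above the table (collar diameter 32 at its foot, to 54). Origin on the knob's axis, 80 above the table. z up; +y along the rail to the clamp. Slides only along y, 2 N friction, stays where left; starts 80 to 240 mm short of the clamp.
- clamp: Dark steel clamp fixed astride the same rail, 76 mm across, 40 along, 62 high, its round thumbscrew up to 80. Black rubber pad faces the carriage. Origin in the pad's face, on the rail's centre line, at table height; axes parallel to the carriage's, +y away from it. Carriage touches when the knob's axis is 45 mm short of this origin along y; the pad is firm; a push of 5 to 15 N is tight.
- other_carriage: Leave alone: twin carriage (same size, origin and axes) on the other slide, which has no clamp. The slides, each 400 mm long and 52 wide, run roughly right to left (+y) before the robot, 150 to 220 mm apart, one nearer the robot than the other; either may be the one with the clamp.

How it is judged:
On the way:
1. the carriage is pressed up tight against the clamp (more than 2 N between them) (contact force between carriage and clamp above 2 N).
At the end, for the whole second after the job is handed in: The carriage, having been pressed up to the clamp, stands still with a gap of 15 to 45 mm between its end and the clamp's pad (knob axis 60 to 90 mm short of the clamp's origin) (y of carriage in the frame of clamp between -0.09 and -0.06 m and linear speed of carriage below 0.01 m/s); the robot touches nothing.
It fails at once if the other slide's carriage is moved by more than 10 mm (distance of other_carriage from where it was at the start of the episode above 0.01 m).
It also fails if it takes over 32 s, if anything falls off the work surface, if the arm or the gripper's body presses on something with over 40 N, if the wrist force passes 120 N, or if a joint passes its speed limit or range.

## Working session

There is one attempt and no reset: what is moved stays moved. The work goes in short steps, Python scripts to look and compute and a shell command to move; the robot and the scene stay as the last step left them, time stands still between calls to the robot, and variables do not carry over. Pictures are saved under pics/ and viewed, at most 10 in all, crops included, and the job is handed in when it is done.

```bash
mkdir -p pics; python3 - <<'E'
from rig import readout, vision
import cv2
for n in("side","top"):
    cv2.imwrite(f"pics/{n}0.png",vision.get_image(n)); p=vision.camera_params(n); print(n,p)
s=readout.get_state();print(s['clock'],s['position'],s['ee_rot'],s['width'],s['contact_force'])
E
```

```text
side {'intrinsics': array([[450.64244778,   0.        , 318.36485456],
       [  0.        , 450.64244778, 188.99931806],
       [  0.        ,   0.        ,   1.        ]]), 'rvec': array([ 0.38140054, -2.60395301,  1.40161191]), 'tvec': array([0.50999219, 0.15573366, 0.51547195])}
top {'intrinsics': array([[500.65110985,   0.        , 324.41779145],
       [  0.        , 500.65110985, 198.71430008],
       [  0.        ,   0.        ,   1.        ]]), 'rvec': array([ 2.16626129, -2.20830293,  0.10642504]), 'tvec': array([-0.05041395,  0.53218255,  0.91779648])}
0.1 [ 0.23576645 -0.52392543  0.23053834] [-8.12290915e-04  9.77737560e-01  2.09829931e-01 -6.80193644e-05] 0.08554761574829084 [-0.27572612  1.2500418  -0.92336339]
```

View pics/side0.png

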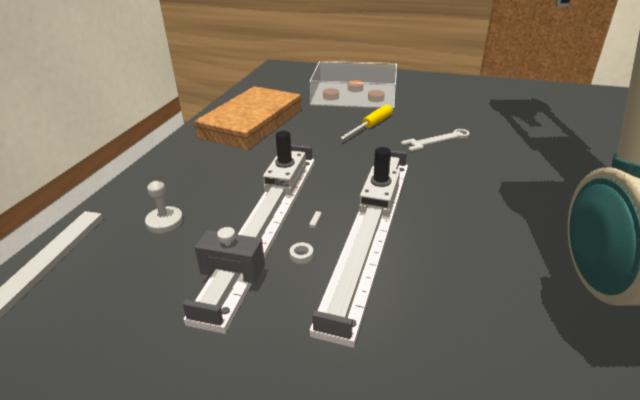

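View pics/top0.png

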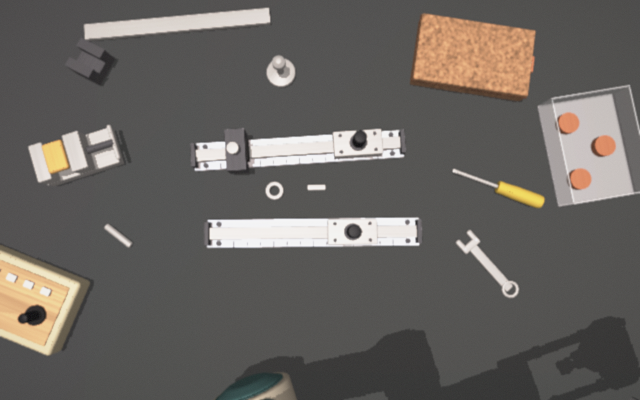

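The side view shows the clamp at (230,255) on the slide farther from the robot, with its carriage knob top at (284,136). In the top view the clamp is at (236,150) and the knob at (360,139). The other slide's knob is at (354,232).

```bash
cat > h.py <<'E'
import cv2, numpy as np
from rig import vision
def cam(n):
    p=vision.camera_params(n);R=cv2.Rodrigues(p['rvec'])[0];return p['intrinsics'],R,p['tvec']
def plane(n,uv,z):
    K,R,t=cam(n);d=R.T@np.linalg.inv(K)@[*uv,1];c=-R.T@t;return c+d*(z-c[2])/d[2]
def tri(a,b):
    P=[K@np.c_[R,t] for K,R,t in (cam("side"),cam("top"))]
    X=cv2.triangulatePoints(P[0],P[1],np.array(a,float),np.array(b,float));return (X[:3]/X[3]).ravel()
def proj(n,X):
    p=vision.camera_params(n);return cv2.projectPoints(np.array([X],float),p['rvec'],p['tvec'],p['intrinsics'],None)[0].ravel()
E
python3 - <<'E'
import cv2,numpy as np
from h import *
S=cv2.imread("pics/side0.png");T=cv2.imread("pics/top0.png")
a=cv2.resize(S[120:200,250:330],None,fx=5,fy=5,interpolation=0);b=cv2.resize(T[110:190,325:405],None,fx=5,fy=5,interpolation=0)
c=cv2.resize(S[220:330,180:290],(400,400),interpolation=0);d=cv2.resize(T[120:180,185:265],(400,300),interpolation=0)
d=np.vstack([d,np.zeros((100,400,3),np.uint8)])
cv2.imwrite("pics/crop0.png",cv2.resize(np.vstack([np.hstack([a,b]),np.hstack([c,d])]),(600,600)))
for n,I,(x0,y0,x1,y1) in(("side",S,(265,125,305,170)),("top",T,(340,122,385,157))):
    g=I[y0:y1,x0:x1].max(2);m=(g<28).astype(np.uint8)
    for s,ce in zip(*cv2.connectedComponentsWithStats(m)[2:]):
        if s[4]>30:print(n,s+[x0,y0,0,0,0],ce+[x0,y0])
g=T[125:175,185:410].max(2);m=(g>110).astype(np.uint8)
cs=cv2.findContours(m,0,1)[0];
for c in cs:
    if cv2.contourArea(c)>60: r=cv2.minAreaRect(c);bp=cv2.boxPoints(r)+[185,125];print(cv2.contourArea(c),[plane("top",q,.02).round(4)[:2].tolist() for q in bp],bp.round(1).tolist())
E
```

```text
side [ 265  125   40   45 1800] [284.5 147. ]
top [ 340  122   45   35 1551] [362.08188266 138.92520954]
4071.5 [[0.6526, 0.0853], [0.6675, -0.2117], [0.6067, -0.2137], [0.5923, 0.0819]] [[246.2, 136.4], [402.1, 126.1], [404.2, 157.6], [248.3, 167.9]]
1531.0 [[0.6649, 0.1881], [0.669, 0.0913], [0.5912, 0.0874], [0.5873, 0.1837]] [[191.8, 130.9], [243.0, 127.9], [245.3, 168.5], [194.1, 171.5]]
```

View pics/crop0.png

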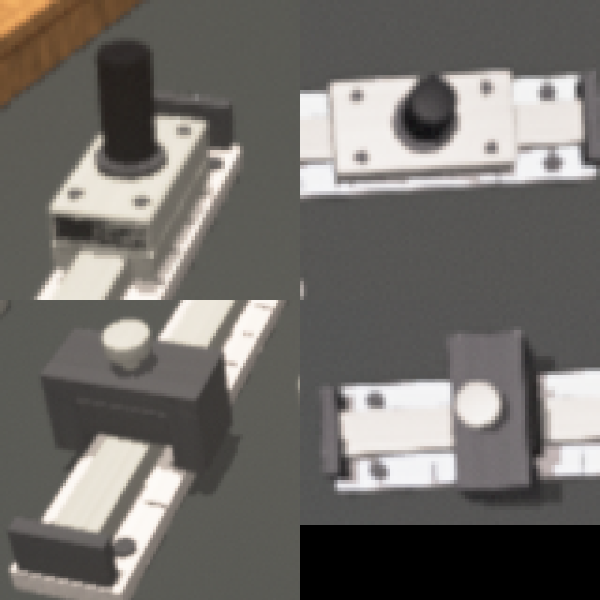

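The crop (3.75 px per pixel) shows the knob cap near side (283,133) and top (360.5,136), and the clamp's top face in the top view at u≈225.5 to 245.

```bash
python3 - <<'E'
from h import *
from scipy.spatial.transform import Rotation as Ro
from rig import readout
S=cv2.imread("pics/side0.png");T=cv2.imread("pics/top0.png")
g=T[122:157,340:385].max(2);print(g.min(),np.median(g),S[140,284],S[120,310])
for n,I,(x0,y0,x1,y1) in(("side",S,(265,125,305,170)),("top",T,(340,122,385,157))):
  for th in(40,50,60):
    g=I[y0:y1,x0:x1].max(2);m=(g<th).astype(np.uint8)
    st=cv2.connectedComponentsWithStats(m)
    for s,ce in zip(st[2][1:],st[3][1:]):
        if s[4]>30:print(n,th,s+[x0,y0,0,0,0],ce+[x0,y0])
k=tri((283.1,133.1),(360.5,135.9));print("knobtop",k,proj("side",k),proj("top",k))
yv=np.array([.0853+.2117,.6526-.6675]);print("rail yaw deg (y axis from world y)",np.degrees(np.arctan2(-yv[1],yv[0])))
for z in(.062,):print("clamp front/back/centre",[plane("top",q,z) for q in((245,150),(225.5,150))])
print(tri((226.5,232),(232.5,147.5)),"thumbscrew")
R=Ro.from_quat(readout.get_state()['ee_rot'],scalar_first=True).as_matrix();print(R)
E
```

```text
19 183.0 [32 35 39] [84 90 91]
side 40 [277 136  13  26 172] [283.99418605 146.13953488]
side 50 [276 132  15  31 383] [283.25326371 146.93472585]
side 60 [276 131  16  33 426] [283.32159624 146.4600939 ]
top 40 [353 139  12   8  47] [357.44680851 143.36170213]
top 50 [353 138  12   9  57] [357.61403509 143.15789474]
top 60 [352 137  14  11  76] [358.13157895 143.06578947]
knobtop [ 0.63135627 -0.12434551  0.10369888] [282.16411777 132.9903108 ] [360.72747531 136.56572386]
rail yaw deg (y axis from world y) 2.872026845110308
clamp front/back/centre [array([0.61885789, 0.08181068, 0.062     ]), array([0.61945941, 0.11694791, 0.062     ])]
[0.62000409 0.10130434 0.07828193] thumbscrew
[[ 9.11942791e-01  4.10317099e-01 -4.73896068e-04]
 [ 4.10317320e-01 -9.11941480e-01  1.55986968e-03]
 [ 2.07875719e-04 -1.61695967e-03 -9.99998671e-01]]
```

```bash
python3 -m handwheel '[[[0,0,0],[0,0,0.9],-1],[[0,0,0],[0,0,0.9],-1],[[0,0,0],[0,0,0.9],-1],[[0,0,0],[0,0,0.8],-1],[[20,-18,0],[0,0,0],-1],[[40,-36,0],[0,0,0],-1],[[40,-36,0],[0,0,0],-1],[[40,-36,0],[0,0,0],-1],[[40,-36,0],[0,0,0],-1],[[40,-36,0],[0,0,0],-1],[[40,-36,0],[0,0,0],-1],[[40,-36,0],[0,0,0],-1],[[40,-36,0],[0,0,0],-1],[[40,-36,0],[0,0,0],-1],[[36,-36,0],[0,0,0],-1],[[0,0,0],[0,0,0],-1],[[0,0,0],[0,0,0],-1]]' 40
cat >> h.py <<'E'
def goto(x,y,z):
    from rig import readout
    from scipy.spatial.transform import Rotation as Ro
    s=readout.get_state();R=Ro.from_quat(s['ee_rot'],scalar_first=True).as_matrix()
    print("clock",s['clock'],"pos",s['position'].round(4),"F",s['contact_force'].round(1),"tool y",R[:,1].round(3),"shift mm",(R.T@(np.array([x,y,z])-s['position'])*1e3).round(1))
E
python3 -c "
from h import *
goto(.631,-.124,.066)
cv2.imwrite('pics/t1.png',np.vstack([cv2.resize(vision.get_image('side')[60:260,180:440],(520,400)),]))"
```

```text
clock: 2.22
position: [0.6294, -0.1237, 0.2306]
ee_rot: [0.0, 1.0, 0.028, -0.001]
contact_force: [0.2, -0.9, -0.8]
width: 0.0857
gripper_force: 0.0
clock 2.225 pos [ 0.6294 -0.1237  0.2306] F [ 0.2 -0.9 -0.8] tool y [ 0.057 -0.998  0.   ] shift mm [  1.8   0.4 164.6]
```

View pics/t1.png

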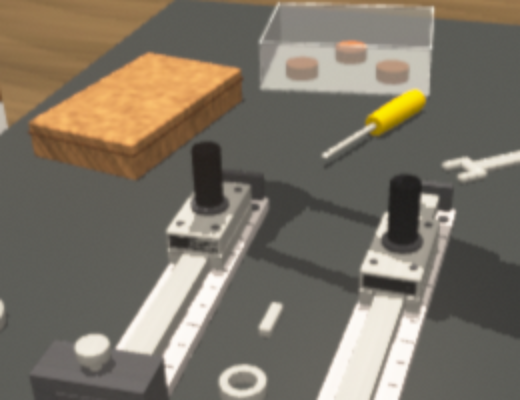

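The knob is unobstructed, and the gripper is just above the crop, as the readout position implies. I'll descend and close.

```bash
python3 -m handwheel '[[[2,0,20],[0,0,0],-1],[[0,0,30],[0,0,0],-1],[[0,0,30],[0,0,0],-1],[[0,0,30],[0,0,0],-1],[[0,0,25],[0,0,0],-1],[[0,0,18],[0,0,0],-1],[[0,0,11],[0,0,0],-1],[[0,0,0],[0,0,0],-1]]' 40
python3 -c "
from h import *
goto(.631,-.124,.066)
cv2.imwrite('pics/t2.png',np.hstack([cv2.resize(vision.get_image('side')[80:200,220:340],(400,400)),cv2.resize(vision.get_image('top')[90:190,310:410],(400,400))]))"
```

```text
clock: 3.28
position: [0.6311, -0.1242, 0.0668]
ee_rot: [-0.0, 1.0, 0.028, -0.001]
contact_force: [0.1, 0.8, -0.4]
width: 0.0854
gripper_force: 0.0
clock 3.275 pos [ 0.6311 -0.1242  0.0668] F [ 0.1  0.8 -0.4] tool y [ 0.055 -0.998 -0.   ] shift mm [-0.1 -0.2  0.8]
```

View pics/t2.png

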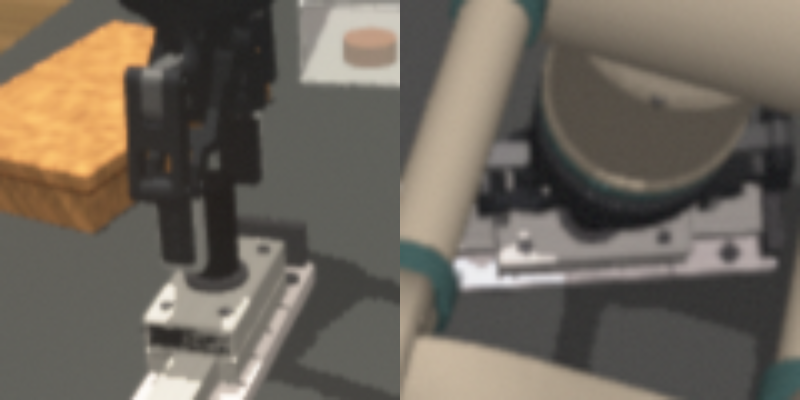

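The open fingers straddle the knob along the rail: front finger at crop (180,230), knob at (220,240). I'll close now.

```bash
python3 -m handwheel '[[[0,0,0],[0,0,0],1],[[0,0,0],[0,0,0],1],[[0,0,0],[0,0,0],1],[[0,0,0],[0,0,0],1],[[0,0,0],[0,0,0],1],[[0,0,0],[0,0,0],1],[[0,0,0],[0,0,0],1],[[0,0,0],[0,0,0],1]]' 40
```

```text
clock: 4.38
position: [0.6321, -0.1234, 0.0677]
ee_rot: [-0.0, 1.0, 0.028, 0.0]
contact_force: [-1.6, 1.5, 5.3]
width: 0.023
gripper_force: 39.6
```

```bash
python3 -m handwheel '[[[0,-8,0],[0,0,0],1],[[0,-15,0],[0,0,0],1],[[0,-20,0],[0,0,0],1],[[0,-20,0],[0,0,0],1],[[0,-20,0],[0,0,0],1],[[0,-20,0],[0,0,0],1],[[0,-15,0],[0,0,0],1],[[0,-10,0],[0,0,0],1],[[0,-6,0],[0,0,0],1],[[0,0,0],[0,0,0],1],[[0,0,0],[0,0,0],1]]'
```

```text
clock: 5.75
position: [0.6254, 0.0119, 0.0676]
ee_rot: [-0.001, 1.0, 0.028, 0.001]
contact_force: [1.7, 2.8, 5.3]
width: 0.0229
gripper_force: 39.9
```

```bash
python3 -m handwheel '[[[0,-5,0],[0,0,0],1],[[0,-5,0],[0,0,0],1],[[0,-3,0],[0,0,0],1],[[0,-2,0],[0,0,0],1],[[0,-1,0],[0,0,0],1],[[0,0,0],[0,0,0],1],[[0,0,0],[0,0,0],1]]'
```

```text
clock: 6.62
position: [0.6247, 0.0267, 0.0677]
ee_rot: [0.0, 1.0, 0.028, 0.001]
contact_force: [3.0, -0.8, 4.4]
width: 0.0228
gripper_force: 39.8
```

```bash
python3 -m handwheel '[[[0,-1,0],[0,0,0],1],[[0,-1,0],[0,0,0],1],[[0,-1,0],[0,0,0],1],[[0,0,0],[0,0,0],1]]'
```

```text
clock: 7.12
position: [0.6245, 0.0297, 0.0677]
ee_rot: [0.0, 1.0, 0.028, 0.001]
contact_force: [1.1, -1.3, 6.6]
width: 0.0232
gripper_force: 39.8
```

```bash
python3 -m handwheel '[[[0,-1,0],[0,0,0],1],[[0,-1,0],[0,0,0],1],[[0,-1,0],[0,0,0],1],[[0,0,0],[0,0,0],1]]'
```

```text
clock: 7.62
position: [0.6244, 0.0327, 0.0677]
ee_rot: [0.0, 1.0, 0.028, 0.001]
contact_force: [1.7, -1.1, 6.1]
width: 0.0232
gripper_force: 39.8
```

```bash
python3 -m handwheel '[[[0,-1,0],[0,0,0],1],[[0,-1,0],[0,0,0],1],[[0,0,0],[0,0,0],1]]'
```

```text
clock: 8.0
position: [0.6243, 0.0341, 0.0677]
ee_rot: [0.001, 1.0, 0.028, 0.001]
contact_force: [2.7, -2.9, 5.0]
width: 0.0232
gripper_force: 39.8
```

```bash
python3 -m handwheel '[[[0,-1,0],[0,0,0],1],[[0,0,0],[0,0,0],1],[[0,0,0],[0,0,0],1]]'
```

```text
clock: 8.38
position: [0.6243, 0.0341, 0.0677]
ee_rot: [0.001, 1.0, 0.028, 0.001]
contact_force: [2.2, -5.0, 5.4]
width: 0.0231
gripper_force: 39.9
```

```bash
python3 -m handwheel '[[[0,-1,0],[0,0,0],1],[[0,-1,0],[0,0,0],1],[[0,0,0],[0,0,0],1],[[0,0,0],[0,0,0],1]]'
```

```text
clock: 8.88
position: [0.6243, 0.0341, 0.0677]
ee_rot: [0.003, 1.0, 0.029, 0.001]
contact_force: [2.3, -11.2, 5.1]
width: 0.0233
gripper_force: 40.2
```

```bash
python3 -m handwheel '[[[0,3,0],[0,0,0],1],[[0,5,0],[0,0,0],1],[[0,8,0],[0,0,0],1],[[0,8,0],[0,0,0],1],[[0,6,0],[0,0,0],1],[[0,3,0],[0,0,0],1],[[0,0,0],[0,0,0],1],[[0,0,0],[0,0,0],1]]'
```

```text
clock: 9.88
position: [0.6258, 0.0052, 0.0677]
ee_rot: [-0.0, 1.0, 0.028, 0.001]
contact_force: [1.9, -0.4, 5.2]
width: 0.0232
gripper_force: 39.9
```

```bash
python3 -m handwheel '[[[0,0,0],[0,0,0],-1],[[0,0,0],[0,0,0],-1],[[0,0,0],[0,0,0],-1],[[0,0,0],[0,0,0],-1],[[0,0,0],[0,0,0],-1],[[0,0,0],[0,0,0],-1],[[0,0,0],[0,0,0],-1],[[0,0,0],[0,0,0],-1],[[0,0,-10],[0,0,0],-1],[[0,0,-20],[0,0,0],-1],[[0,0,-30],[0,0,0],-1],[[0,0,-30],[0,0,0],-1],[[0,0,-30],[0,0,0],-1],[[0,0,-20],[0,0,0],-1],[[0,0,-10],[0,0,0],-1],[[0,0,0],[0,0,0],-1],[[0,0,0],[0,0,0],-1]]'
python3 -c "
from h import *
goto(.6258,.005,.2)
cv2.imwrite('pics/t3.png',np.hstack([cv2.resize(vision.get_image('side')[120:320,180:380],(400,400)),cv2.resize(vision.get_image('top')[100:260,180:340],(400,400))]))"
```

```text
clock: 12.0
position: [0.6242, 0.0044, 0.2163]
ee_rot: [-0.0, 1.0, 0.028, -0.001]
contact_force: [0.9, -0.0, 0.9]
width: 0.0855
gripper_force: 0.0
clock 12.0 pos [0.6242 0.0044 0.2163] F [ 0.9 -0.   0.9] tool y [ 0.056 -0.998 -0.   ] shift mm [ 1.6 -0.5 16.3]
```

View pics/t3.png

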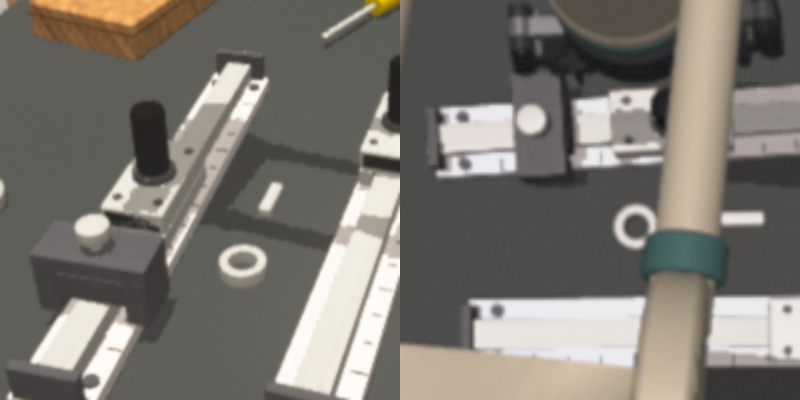

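The top view shows about 18 px (roughly 30 mm) between the clamp edge (crop 567) and the saddle (crop 612). The gripper is clear of everything, and the other carriage still starts at u≈328, as before.

```bash
python3 -c "
from h import *
print(plane('side',(254.5,172.5),.105))
from rig import manip
print(manip.sign_off())"
```

```text
[0.62298197 0.00215184 0.105     ]
the job is handed in; nothing more can be done
None
```

The carriage was pressed against the clamp with about 11 N at the wrist, backed off to a gap of about 30 mm and released; the other carriage was not touched, and the job was handed in at about 12 s (no verdict came back).

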